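Square up a stack of plates and hold it against the sprung stop

TASK

Three pine plates lie as a ragged stack in the pressing jig. Tap them sideways until all their long edges are flush along the dark wooden fence, then push the stack endwise with the gripper until all three ends lie flush on the aluminium sprung stop and the pointer stands in the green zone of its scale - never run it on to the end of the red. Keep pressing steadily there so that a colleague can screw the plates together: finish still holding that push, touching only the plates and not the jig, and leave the screwdriver and tape measure alone.

Things in the scene. Friction and masses are not known exactly. Their poses are not given: they have to be found in the camera images.
- jig: fixed jig: grey board base 130 (x) x 330 (y) x 12 mm, top at z = 12 mm. Origin: centre of its underside; axes the world's at yaw 0. Dark fence on the far side: face at x = 35 mm looking to -x, 24 mm thick, y = -70 to 160 mm, top z = 48 mm. The sprung stop looks to +y; behind it the grey housing, y = -114 to -162 mm, top z = 50 mm, with the scale on it
- fence_face (a point): point on the fence's face (the face looks along the jig's -x), at the height of the base's top and at jig y = 50 mm; axes as the jig's. A plate flush with the fence has its origin at x = -20 mm in this frame
- stop_face (a point): centre of the sprung stop's face (46 mm wide, 34 mm tall), 13.5 mm above the base's top, at jig x = 15 mm, and at jig y = -70 mm when not pressed; moves with the stop; axes as the jig's. A plate flush with the stop has its origin at y = +60 mm in this frame
- press (a joint): how far the sprung stop is pushed in along the jig's -y (m), 0 to 0.030; spring 500 N/m, so 5 N to 10 N in the green zone. A black pointer shows it on the scale: white 0 to 0.010, green 0.010 to 0.020, red 0.020 to 0.030
- plate_low: lowest (underside on the base) of three equal flat pine plates lying on one another on the jig, long edges roughly along the jig's y; each 40 x 120 x 9 mm, about 40 g. Origin: centre of its underside; x across the width, y along the length, z up
- plate_mid: middle of three equal flat pine plates lying on one another on the jig, long edges roughly along the jig's y; each 40 x 120 x 9 mm, about 40 g. Origin: centre of its underside; x across the width, y along the length, z up
- plate_top: topmost (its top 39 mm above the table) of three equal flat pine plates lying on one another on the jig, long edges roughly along the jig's y; each 40 x 120 x 9 mm, about 40 g. Origin: centre of its underside; x across the width, y along the length, z up
- screwdriver: bystander: red and black screwdriver, 220 mm long, lying near the right edge; origin at the centre of its underside
- tape: bystander: yellow tape measure 38 x 78 x 67 mm, standing right of the jig; origin at the centre of its underside

How it is judged:
On the way, in this order (a step that is already met when the one before it is completed fails the run):
1. the long edges of all three plates are flush along the fence (x of plate_low in the frame of fence_face between -0.0235 and -0.0165 m and angle between the y axis of each of plate_low, plate_mid, plate_top and the y axis of jig, either way round below 0.05 rad and x of plate_mid in the frame of fence_face between -0.0235 and -0.0165 m and x of plate_top in the frame of fence_face between -0.0235 and -0.0165 m and z of plate_low in the frame of jig between 0.009 and 0.015 m and z of plate_mid in the frame of jig between 0.018 and 0.024 m and z of plate_top in the frame of jig between 0.027 and 0.033 m), for 0.2 s.
2. the stack is flush on fence and stop, and pressed with the pointer in the green zone, for a second (all of step 1 and y of plate_low in the frame of stop_face between 0.0575 and 0.0625 m and y of plate_mid in the frame of stop_face between 0.0575 and 0.0625 m and y of plate_top in the frame of stop_face between 0.0575 and 0.0625 m and value of joint press between 0.009 and 0.021 m), for 1 s.
At the end, for the whole second after the job is handed in: While still pushed: plates stacked in the jig, each long edge within 3.5 mm of the fence and parallel within 0.05 rad, each end within 2.5 mm of the stop, the stop pushed in 9 to 21 mm (green zone), and the fingers bearing on the jig with less than 1 N (all of step 2 and contact force between the fingers and jig below 1 N); the arm keeps its last pose, push and grip.
It fails at once if the stop is driven to the end of the red zone (more than 28 mm) (value of joint press above 0.028 m).
It fails at once if the screwdriver is moved more than 20 mm (distance of screwdriver from where it was at the start of the episode above 0.02 m).
It fails at once if the tape measure is moved more than 20 mm (distance of tape from where it was at the start of the episode above 0.02 m).
It also fails if it takes over 48 s, if anything falls off the work surface, if the arm or the gripper's body presses on something with over 40 N, if the wrist force passes 120 N, or if a joint passes its speed limit or range.

ROBOT

A 6-joint arm with a two-finger parallel gripper is mounted at the origin on a cart in front of the work surface, level with it; the furniture and walls round the work are solid. World frame = base frame: x ahead of the robot, y to its left, z up, the work surface at z = 0. Lengths are in m, angles in rad, forces in N, time in s.
With the tool pointing down it reaches from about 0.35 to 0.975 m from the base axis. Payload 4.9 kg.
Tool frame: the origin (TCP) lies at the very end of the fingers, on their centre line; the grasp point (between the pads) lies 19 mm behind it; z points along the fingers, y is the line along which they close (so a half turn about z gives the same grasp; the last joint's range is limited). The gripper opens to 85 mm and grips with 20 to 120 N. Pads are 22 mm wide; open, the fingers measure 114 mm over their backs; the gripper's body (76 mm by 85 mm) begins 54 mm behind the grasp point. The pads swing forward as they close: fully open they stand 13 mm farther back than shut.
Start: joints at [-1.467, 0.053, 1.613, -0, 1.476, -0.119], TCP at [0.138, -0.61, 0.231] pointing down, gripper open.
Joint ranges: [-3.01, 3.01], [-1.01, 2.22], [0.06, 2.58], [-1.02, 4.17], [0.09, 2.62], [-3.14, 3.14]. Speed limits (rad/s): [2.57, 2.57, 3.14, 3.14, 3.14, 3.14].

INTERFACE

Orientations are given as a rotation vector (axis times angle).
In Python, from station import get_obs, optics, ctrl gives the robot as it stands.
- The arm moves only by the shell command python3 -m pendant 'ROWS' [FORCE]. ROWS is JSON, a list of rows, each a list of 3 entries, a list of its own where there are three numbers: the shift along the tool's x, y, z in mm, then the turn, a rotation vector about the tool's x, y, z in rad, then the opening, from 0 (shut) to 1 (fully open). A call has 1 to 12 rows; each row shifts and turns the commanded pose from where the row before left it, along the tool's axes as they then stand; what a row does not reach is not made up. A row lasts 1/12 s, in which the tool goes at most 41.7 mm and 7.16 degrees, less where a joint would pass 70% of its speed; a pose out of reach is approached as far as the arm can. A call is refused whole if a number of a shift passes 41.7 or a number of a turn 0.125, either way. A call with a gripper value outside its range is refused whole. The fingers move at their own pace and stop on an object; FORCE is the grip in N (left out, the last holds). Time passes only in rows, so rows that do not move let the fingers close. It gives the time, the measured TCP pose, the force, the opening and the grip force at its end, in the units of the state.
- get_obs(): the state, without advancing time (a new reading comes with each control period).
- optics.get_image(name): name is "side" or "top" or "wrist"; returns the picture (480x640x3 uint8, red, green, blue); there is no depth.
- optics.camera_model(name): a dict with "fx", "fy", "cx", "cy" (pixels), "cam_to_world" (4x4, takes a point from camera to world coordinates). Camera axes: x right, y up, looking along -z (the intrinsics and any distortion apply to the point x, -y, -z); pixel columns grow to the right and rows downward; lengths in m; the calibration is good to about 2 mm. The wrist camera is an equidistant fisheye: a pixel r from the principal point sees the ray r / f radians off the axis. A picture is of the moment at which its call begins: read the wrist's pose just before it. camera_model takes no time and is no camera call; for the wrist camera it gives the pose at the moment of the call.
- ctrl.finish_job(): hands the job in; it is judged then, once.
The state is a dict: "t": time; "q": joint angles; "dq": joint speeds; "effort": joint torques, N m; "tool_pos": TCP position; "tool_rot": TCP orientation; "contact_force": force on the tool from outside, world axes, zero at the start; "wrist_torque": the same for the moment, N m; "opening": finger opening in m; "grip_force": force on a finger pad.
Only numpy, scipy, OpenCV 4.12 (cv2) and the standard library are available. Lean on these libraries where they do the work, as an engineer would, in place of code of your own. Each camera call takes 0.05 s, during which the arm holds its last target. There are 200 camera calls.

## Working session

There is one attempt and no reset: what is moved stays moved. The work goes in short steps, Python scripts to look and compute and a shell command to move; the robot and the scene stay as the last step left them, time stands still between calls to the robot, and variables do not carry over. Pictures are saved under pics/ and viewed, at most 13 in all, crops included, and the job is handed in when it is done.

```bash
mkdir -p pics; ls
python3 - <<'E'
from station import get_obs, optics, ctrl
import cv2,numpy as np
o=get_obs();print(o)
for n in("top","side"):
    m=optics.camera_model(n);print(n,m)
    cv2.imwrite(f"pics/{n}0.png",optics.get_image(n)[:,:,::-1])
E
```

```text
pics
{'t': 0.0, 'q': array([-1.46699403e+00,  5.33500304e-02,  1.61426956e+00,  4.44110300e-05,
        1.47599947e+00, -1.18986216e-01]), 'dq': array([ 1.28979713e-04, -1.64193922e-03,  7.95816519e-04, -2.94950304e-05,
        1.42362713e-03, -4.00734294e-05]), 'effort': array([ 2.04473254e-03, -3.93682158e+01, -3.70178175e+01,  4.45964332e-06,
        7.26555591e-03,  8.80534472e-07]), 'tool_pos': array([ 0.13805099, -0.60893656,  0.23008185]), 'tool_rot': array([-3.12010857e+00, -3.49000226e-01, -9.35440065e-05]), 'contact_force': array([-1.21874686, -0.87442073, -0.4135501 ]), 'wrist_torque': array([-0.05506869, -0.02200846,  0.02177102]), 'grip_force': 0.0, 'opening': 0.08517811440741352}
top {'fx': 553.272431425154, 'fy': 553.272431425154, 'cx': 322.45960583993315, 'cy': 249.85173069116306, 'cam_to_world': array([[ 0.00378415,  0.99541775, -0.09554671,  0.38402076],
       [-0.99996553,  0.00306054, -0.00771877, -0.01623858],
       [-0.00739098,  0.09557263,  0.99539502,  1.26676946],
       [ 0.        ,  0.        ,  0.        ,  1.        ]])}
side {'fx': 506.8888194007905, 'fy': 506.8888194007905, 'cx': 318.0385681812721, 'cy': 234.40137162428726, 'cam_to_world': array([[-0.92534574,  0.22202621, -0.3073103 ,  0.13238576],
       [-0.37911161, -0.54853192,  0.745243  ,  0.79801095],
       [-0.00310603,  0.80611234,  0.59175439,  0.72014685],
       [ 0.        ,  0.        ,  0.        ,  1.        ]])}
```

View pics/top0.png

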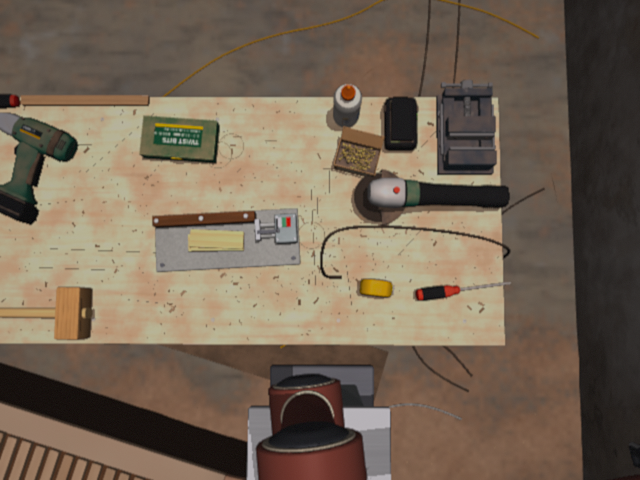

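View pics/side0.png

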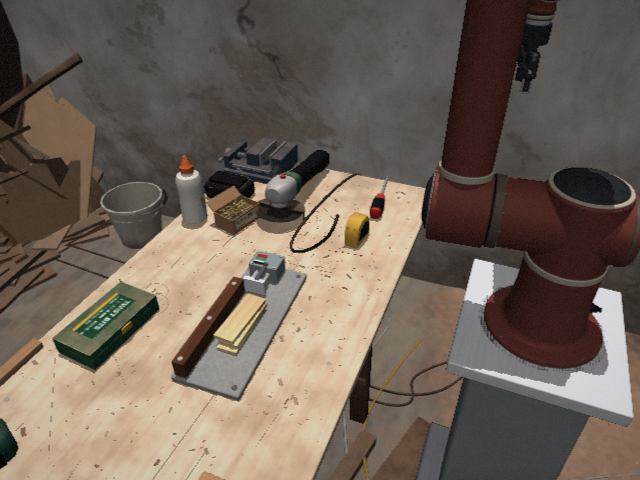

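The top view shows the jig at about (157–300, 209–272), with the fence on the far (upper) side, the stop at x≈262 px and the plates at (188–243, 231–250). Now for zoomed crops and a jig measurement.

```bash
cat > h.py <<'E'
import numpy as np, cv2
from station import get_obs, optics, ctrl
def ray(n,px,z,m=None):
    "pixels Nx2 -> world points on plane z (top/side)"
    m=m or optics.camera_model(n); px=np.atleast_2d(px).astype(float)
    d=np.c_[(px[:,0]-m['cx'])/m['fx'],-(px[:,1]-m['cy'])/m['fy'],-np.ones(len(px))]@m['cam_to_world'][:3,:3].T
    c=m['cam_to_world'][:3,3]; return c+d*((z-c[2])/d[:,2])[:,None]
def proj(n,P,m=None):
    m=m or optics.camera_model(n); T=np.linalg.inv(m['cam_to_world']); p=np.atleast_2d(P)@T[:3,:3].T+T[:3,3]
    return np.c_[m['cx']+m['fx']*p[:,0]/-p[:,2], m['cy']-m['fy']*p[:,1]/-p[:,2]]
E
python3 - <<'E'
from h import *
t=cv2.imread('pics/top0.png');s=cv2.imread('pics/side0.png')
a=cv2.resize(t[200:280,145:310],None,fx=4.8,fy=4.8,interpolation=cv2.INTER_CUBIC)[:300*2]
b=cv2.resize(s[240:400,165:310],None,fx=3.7,fy=3.7,interpolation=cv2.INTER_CUBIC)
cv2.imwrite('pics/c_top.png',a);cv2.imwrite('pics/c_side.png',b)
hsv=cv2.cvtColor(t,cv2.COLOR_BGR2HSV)
for y in(240,262):print(hsv[y,160:300:10].tolist())
print(hsv[225:260:2,215].tolist())
E
```

```text
[[13, 16, 144], [15, 14, 142], [13, 16, 147], [22, 101, 185], [23, 98, 185], [25, 92, 185], [26, 87, 184], [27, 83, 185], [28, 85, 186], [13, 15, 149], [0, 10, 75], [18, 17, 151], [95, 10, 154], [100, 10, 150]]
[[13, 17, 138], [17, 16, 146], [15, 14, 141], [15, 17, 151], [13, 16, 147], [15, 14, 143], [11, 14, 141], [14, 19, 146], [15, 17, 147], [15, 14, 145], [13, 15, 150], [18, 17, 152], [13, 15, 153], [13, 15, 150]]
[[12, 16, 81], [15, 14, 143], [21, 27, 134], [27, 85, 183], [24, 96, 186], [21, 101, 186], [25, 90, 185], [25, 88, 185], [23, 96, 186], [22, 100, 186], [24, 98, 187], [22, 99, 159], [25, 91, 179], [18, 35, 94], [11, 14, 145], [17, 16, 144], [15, 17, 146], [13, 16, 146]]
```

View pics/c_top.png

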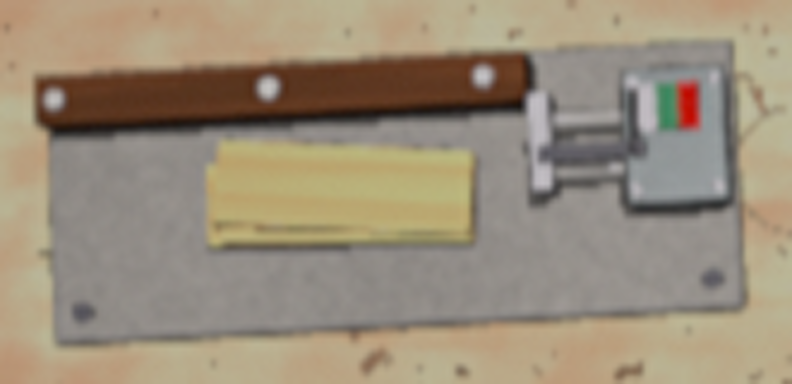

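View pics/c_side.png

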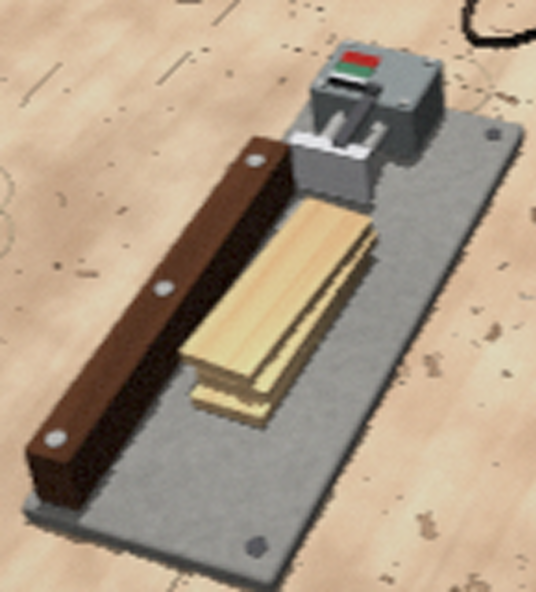

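The top crop shows the jig yawed by about 3° clockwise in the picture. The top plate is skewed, and the plates sit clear of both fence and stop. The side crop confirms three staggered plates. Next I compute the jig frame and plate positions.

```bash
cat >> h.py <<'E'
J=np.load('jig.npy') if __import__('os').path.exists('jig.npy') else None  # jig x,y,yaw
def tojig(P):
    c,s=np.cos(J[2]),np.sin(J[2]); d=np.atleast_2d(P)[:,:2]-J[:2]; return d@np.array([[c,-s],[s,c]])
def toworld(p):
    c,s=np.cos(J[2]),np.sin(J[2]); return np.atleast_2d(p)@np.array([[c,s],[-s,c]])+J[:2]
E
python3 - <<'E'
import h; from h import *
t=cv2.imread('pics/top0.png')
cr=lambda a:np.array(a)/4.8+[145,200]-0.4
P=ray('top',cr([(57,343),(743,305),(732,42)]),0.012)
print(P)
nl,nr,fr=P[:,:2]
d=nl-nr; print(np.linalg.norm(d),np.linalg.norm(fr-nr))
yaw=np.arctan2(-d[0],d[1]); e=fr-nr; yaw2=np.arctan2(e[1],e[0]);print(yaw,yaw2)
u=np.array([np.cos(yaw),np.sin(yaw)]);v=np.array([-u[1],u[0]])
c=(nl+nr)/2+u*0.065
h.J=np.r_[c,yaw];np.save('jig.npy',h.J);print(h.J)
F=ray('top',cr([(37,78),(527,53),(524,107),(45,128)]),0.048);print('fence',h.tojig(F))  # x59,35 y160,-70
S=ray('top',cr([(527,92),(532,202)]),0.0425);print('stop',h.tojig(S))
print('top plate',h.tojig(ray('top',cr([(218,140),(474,152),(473,242),(215,225)]),0.039)))
print('low',h.tojig(ray('top',cr([(207,247),(207,165)]),0.021)))
# side view check of the same fence corners
cs=lambda a:np.array(a)/3.7+[165,240]-0.4
print('side base',h.tojig(ray('side',cs([(523,128),(272,590)]),0.012)),'fence',h.tojig(ray('side',cs([(28,455),(72,468),(258,138)]),0.048)))
E
```

```text
[[0.45483488 0.37094703 0.012     ]
 [0.47394505 0.04583101 0.012     ]
 [0.59999902 0.05207341 0.012     ]]
0.3256771792691496 0.12620844183433408
0.05871197588291634 0.049481220526458966
[0.52927797 0.21220311 0.05871198]
fence [[ 0.05614412  0.15794087]
 [ 0.05508931 -0.07020039]
 [ 0.02986028 -0.06771718]
 [ 0.03248731  0.1548236 ]]
stop [[ 0.03768301 -0.06873321]
 [-0.01397886 -0.06882735]]
top plate [[ 0.02371475  0.07688485]
 [ 0.01138576 -0.04237588]
 [-0.03072937 -0.04017194]
 [-0.01609828  0.0795593 ]]
low [[-0.02423718  0.08805427]
 [ 0.01474552  0.08682143]]
side base [[-0.0691144  -0.15983511]
 [-0.07075496  0.16917591]] fence [[ 0.0503901   0.16239763]
 [ 0.02773335  0.16242642]
 [ 0.04971572 -0.06674795]]
```

```bash
python3 -m pendant '[[[0,0,0],[0,0,0.084],0.7],[[0,0,0],[0,0,0.084],0.7],[[38,0,0],[0,0,0],0.7],[[38,0,0],[0,0,0],0.7],[[38,0,0],[0,0,0],0.7],[[38,0,0],[0,0,0],0.7],[[38,0,0],[0,0,0],0.7],[[38,0,0],[0,0,0],0.7],[[38,0,0],[0,0,0],0.7],[[38,0,0],[0,0,0],0.7],[[38,0,0],[0,0,0],0.7],[[38,0,0],[0,0,0],0.7]]'
python3 -m pendant '[[[0,-40,0],[0,0,0],0.7],[[0,-40,0],[0,0,0],0.7],[[0,-40,0],[0,0,0],0.7],[[0,-40,0],[0,0,0],0.7],[[0,-40,0],[0,0,0],0.7],[[0,-40,0],[0,0,0],0.7],[[0,-40,0],[0,0,0],0.7],[[0,-40,0],[0,0,0],0.7],[[0,-40,0],[0,0,0],0.7],[[0,-40,0],[0,0,0],0.7],[[0,0,0],[0,0,0],0.7]]'
cat >> h.py <<'E'
if J is not None: J=np.array([0.5262,0.212,0.056])
from scipy.spatial.transform import Rotation as R
def st(jx=None,jy=None,z=None,extra=0):
    o=get_obs();r=R.from_rotvec(o['tool_rot']);p=o['tool_pos'];M=r.as_matrix()
    print('t',round(o['t'],2),'jig',tojig(p)[0].round(4),'z',p[2].round(4),'yawerr',round(np.arctan2(M[1,0],M[0,0])-J[2],4),'tilt',M[:2,2].round(4),'F',o['contact_force'].round(2),'op',round(o['opening'],4),'grip',round(o['grip_force'],1))
    if jx is not None:
        w=np.r_[toworld([jx,jy])[0],z]; print('tool mm',(r.inv().apply(w-p)*1000).round(1))
E
python3 -c "
from h import *
st(-0.052,0.022,0.08)"
```

```text
t: 1.1
tool_pos: [0.5192, -0.588, 0.2303]
tool_rot: [-3.139, -0.086, 0.001]
contact_force: [0.6, -1.4, 0.7]
opening: 0.0597
grip_force: 0.0
t: 2.02
tool_pos: [0.4949, -0.1835, 0.2306]
tool_rot: [-3.137, -0.095, 0.001]
contact_force: [-0.2, -0.6, -0.8]
opening: 0.0601
grip_force: 0.0
t 2.02 jig [-0.0534 -0.3932] z 0.2306 yawerr 0.0044 tilt [-0.0007  0.0032] F [-0.17 -0.58 -0.79] op 0.0601 grip 0.0
tool mm [   3.3 -414.7  152. ]
```

```bash
python3 -m pendant '[[[0,-41,0],[0,0,0],0.7],[[0,-41,0],[0,0,0],0.7],[[0,-41,0],[0,0,0],0.7],[[0,-41,0],[0,0,0],0.7],[[0,-41,0],[0,0,0],0.7],[[0,-41,0],[0,0,0],0.7],[[0,-41,0],[0,0,0],0.7],[[0,-41,0],[0,0,0],0.7],[[0,-41,0],[0,0,0],0.7],[[0,-41,0],[0,0,0],0.7],[[0,0,0],[0,0,0],0.7],[[0,0,0],[0,0,0],0.7]]'
python3 -c "
from h import *
st(-0.052,0.022,0.03)"
```

```text
t: 3.02
tool_pos: [0.4725, 0.2217, 0.2307]
tool_rot: [3.14, 0.092, -0.002]
contact_force: [0.6, -0.4, -0.4]
opening: 0.0603
grip_force: 0.0
t 3.02 jig [-0.0531  0.0127] z 0.2307 yawerr 0.0029 tilt [-0.001  -0.0006] F [ 0.64 -0.37 -0.39] op 0.0603 grip 0.0
tool mm [  1.3  -9.4 200.7]
```

```bash
python3 -m pendant '[[[0,-9,35],[0,0,0],0.7],[[0,0,35],[0,0,0],0.7],[[0,0,35],[0,0,0],0.7],[[0,0,35],[0,0,0],0.7],[[0,0,30],[0,0,0],0.7],[[0,0,20],[0,0,0],0.7],[[0,0,5],[0,0,0],0.7],[[0,0,0],[0,0,0],0.7],[[0,0,0],[0,0,0],0.7]]'
python3 - <<'E'
from h import *
st(-0.052,0.022,0.015)
s=optics.get_image('side')[:,:,::-1]; t=optics.get_image('top')[:,:,::-1]
b=cv2.resize(s[220:400,165:310],None,fx=3.3,fy=3.3,interpolation=cv2.INTER_CUBIC)
cv2.imwrite('pics/s1.png',b)
E
```

```text
t: 3.77
tool_pos: [0.4736, 0.2285, 0.0373]
tool_rot: [-3.14, -0.084, -0.002]
contact_force: [0.6, -0.7, 0.1]
opening: 0.0599
grip_force: 0.0
t 3.77 jig [-0.0515  0.0194] z 0.0373 yawerr -0.0025 tilt [0.0012 0.0002] F [ 0.57 -0.69  0.11] op 0.0599 grip 0.0
tool mm [-0.5 -2.6 22.3]
```

View pics/s1.png

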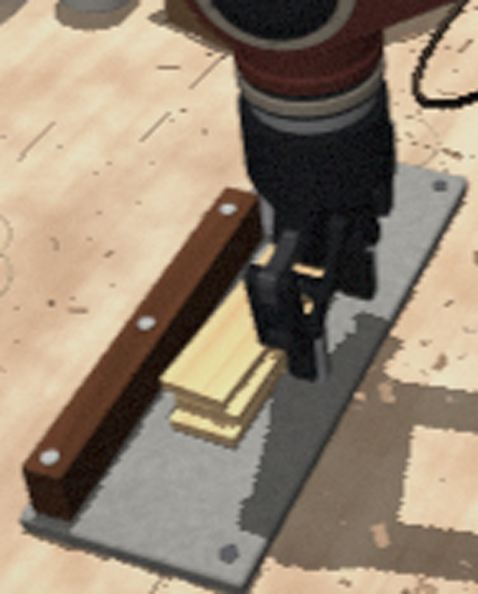

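The gripper stands on the near side of the plates with its fingers still above the base. Lowering gently.

```bash
python3 -m pendant '[[[0,0,8],[0,0,0],0.7],[[0,0,7],[0,0,0],0.7],[[0,0,5],[0,0,0],0.7],[[0,0,2],[0,0,0],0.7],[[0,0,0],[0,0,0],0.7],[[0,0,0],[0,0,0],0.7]]'
for i in 1 2 3 4 5; do :; done
python3 -m pendant '[[[0,0,1.5],[0,0,0],0.7],[[0,0,0],[0,0,0],0.7],[[0,0,0],[0,0,0],0.7]]' | egrep 'pos|force'
python3 -m pendant '[[[0,0,1.5],[0,0,0],0.7],[[0,0,0],[0,0,0],0.7],[[0,0,0],[0,0,0],0.7]]' | egrep 'pos|force'
```

```text
t: 4.37
tool_pos: [0.4724, 0.229, 0.014]
tool_rot: [3.14, 0.086, -0.001]
contact_force: [0.3, 0.1, 0.5]
opening: 0.06
grip_force: 0.0
tool_pos: [0.4728, 0.2291, 0.0129]
contact_force: [-0.3, 0.5, -0.3]
grip_force: 0.0
tool_pos: [0.4726, 0.229, 0.0113]
contact_force: [0.0, 0.3, -0.3]
grip_force: 0.0
```

```bash
for i in 1; do python3 -m pendant '[[[0,0,1.5],[0,0,0],0.7],[[0,0,0],[0,0,0],0.7],[[0,0,0],[0,0,0],0.7]]' | egrep 'pos|contact'; done
python3 -m pendant '[[[0,0,1.5],[0,0,0],0.7],[[0,0,0],[0,0,0],0.7],[[0,0,0],[0,0,0],0.7]]' | egrep 'pos|contact'
python3 -m pendant '[[[0,0,1],[0,0,0],0.7],[[0,0,0],[0,0,0],0.7],[[0,0,0],[0,0,0],0.7]]' | egrep 'pos|contact'
```

```text
tool_pos: [0.4726, 0.229, 0.0097]
contact_force: [0.6, -0.5, 1.0]
tool_pos: [0.4726, 0.229, 0.0082]
contact_force: [-0.1, 0.1, 0.3]
tool_pos: [0.4726, 0.229, 0.0072]
contact_force: [0.1, 0.6, -0.0]
```

```bash
python3 -m pendant '[[[4,-1,0],[0,0,0],0.7],[[4,-1,0],[0,0,0],0.7],[[3,0,0],[0,0,0],0.7],[[3,0,0],[0,0,0],0.7],[[3,0,0],[0,0,0],0.7],[[3,0,0],[0,0,0],0.7],[[3,0,0],[0,0,0],0.7],[[2,0,0],[0,0,0],0.7],[[0,0,0],[0,0,0],0.7]]' |egrep 'pos|contact'
python3 -m pendant '[[[2,0,0],[0,0,0],0.7],[[2,0,0],[0,0,0],0.7],[[0,0,0],[0,0,0],0.7]]' |egrep 'pos|contact'
python3 - <<'E'
from h import *
st(-0.016,0.022,0.0072)
s=optics.get_image('side')[:,:,::-1]
b=cv2.resize(s[220:400,165:310],None,fx=3.3,fy=3.3,interpolation=cv2.INTER_CUBIC)
cv2.imwrite('pics/s2.png',b)
E
```

```text
tool_pos: [0.498, 0.2324, 0.0073]
contact_force: [-0.3, 0.1, 0.2]
tool_pos: [0.5019, 0.2326, 0.0073]
contact_force: [-0.4, -0.2, 0.4]
t 6.62 jig [-0.0231  0.022 ] z 0.0073 yawerr -0.0012 tilt [0.0004 0.    ] F [-0.37 -0.2   0.4 ] op 0.0598 grip 0.0
tool mm [ 7.1 -0.   0.1]
```

View pics/s2.png

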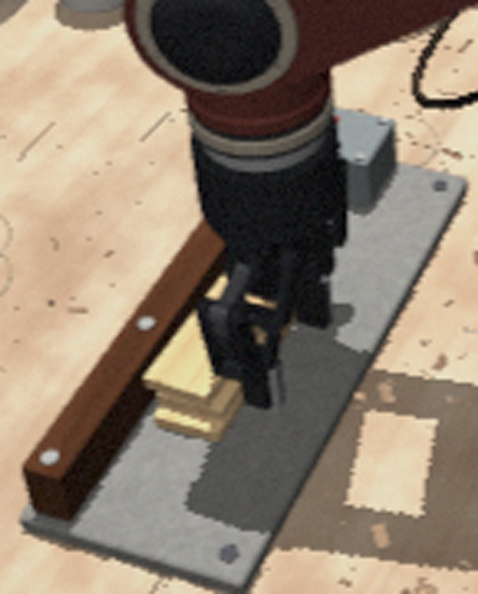

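The plates' near edges line up behind the fingers and are closing on the fence. I'll keep going in small steps until the force rises.

```bash
python3 -m pendant '[[[2,0,0],[0,0,0],0.7],[[2,0,0],[0,0,0],0.7],[[0,0,0],[0,0,0],0.7],[[0,0,0],[0,0,0],0.7]]' |egrep 'pos|contact'
python3 -m pendant '[[[1,0,0],[0,0,0],0.7],[[1,0,0],[0,0,0],0.7],[[0,0,0],[0,0,0],0.7],[[0,0,0],[0,0,0],0.7]]' |egrep 'pos|contact'
```

```text
tool_pos: [0.5059, 0.2329, 0.0074]
contact_force: [0.1, 0.3, -0.4]
tool_pos: [0.5076, 0.233, 0.0073]
contact_force: [0.0, 0.0, 0.5]
```

```bash
python3 -m pendant '[[[1,0,0],[0,0,0],0.7],[[0,0,0],[0,0,0],0.7],[[0,0,0],[0,0,0],0.7]]' |egrep 'pos|contact'
```

```text
tool_pos: [0.5086, 0.233, 0.0073]
contact_force: [-0.3, -0.1, -0.7]
```

```bash
python3 -m pendant '[[[1,0,0],[0,0,0],0.7],[[0,0,0],[0,0,0],0.7],[[0,0,0],[0,0,0],0.7]]' |egrep 'pos|contact'
python3 -m pendant '[[[1,0,0],[0,0,0],0.7],[[0,0,0],[0,0,0],0.7],[[0,0,0],[0,0,0],0.7]]' |egrep 'pos|contact'
```

```text
tool_pos: [0.5096, 0.2331, 0.0073]
contact_force: [-0.2, 0.7, 0.4]
tool_pos: [0.5103, 0.2331, 0.0072]
contact_force: [-2.3, -1.0, 0.1]
```

```bash
python3 -m pendant '[[[1,0,0],[0,0,0],0.7],[[0,0,0],[0,0,0],0.7],[[0,0,0],[0,0,0],0.7]]' |egrep 'pos|contact'
```

```text
tool_pos: [0.5103, 0.2331, 0.0072]
contact_force: [-6.8, -0.7, 3.4]
```

```bash
python3 -m pendant '[[[-2,0,0],[0,0,0],0.7],[[-8,0,0],[0,0,0],0.7],[[-12,0,0],[0,0,0],0.7],[[-5,0,-25],[0,0,0],0.7],[[0,0,-35],[0,0,0],0.3],[[0,-35,-35],[0,0,0],0],[[0,-35,-5],[0,0,0],0],[[0,-35,0],[0,0,0],0],[[0,-20,0],[0,0,0],0],[[0,0,0],[0,0,0],0],[[0,0,0],[0,0,0],0]]' |egrep 'pos|contact'
python3 - <<'E'
from h import *
st(0.014,0.15,0.1); print(get_obs()['q'].round(3))
t=optics.get_image('top')[:,:,::-1]
cv2.imwrite('pics/t3.png',cv2.resize(t[200:280,145:310],None,fx=4.8,fy=4.8,interpolation=cv2.INTER_CUBIC))
E
```

```text
tool_pos: [0.4777, 0.3517, 0.1017]
contact_force: [-0.4, -0.7, -0.2]
t 9.25 jig [-0.0407  0.1422] z 0.1017 yawerr 0.0007 tilt [ 0.0006 -0.0001] F [-0.44 -0.69 -0.18] op -0.0 grip 0.0
tool mm [54.7 -7.8  1.8]
[ 0.509  0.091  1.797 -0.     1.253  2.024]
```

View pics/t3.png

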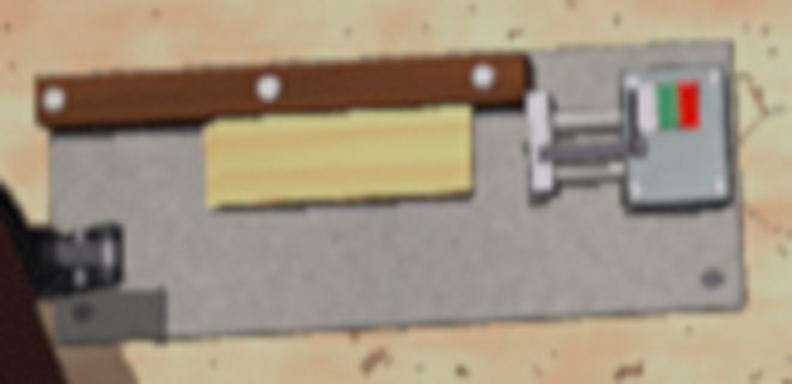

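The stack is flush along the whole fence, with its end at about px 205 and a clear gap to the stop. Next I rotate 90° (the way the last joint allows) and go to the +y end.

```bash
python3 -m pendant '[[[27,-4,0],[0,0,-0.121],0],[[0,0,0],[0,0,-0.121],0],[[0,0,0],[0,0,-0.121],0],[[0,0,0],[0,0,-0.121],0],[[0,0,0],[0,0,-0.121],0],[[0,0,0],[0,0,-0.121],0],[[0,0,0],[0,0,-0.121],0],[[0,0,0],[0,0,-0.121],0],[[0,0,0],[0,0,-0.121],0],[[0,0,0],[0,0,-0.121],0],[[0,0,0],[0,0,-0.121],0],[[0,0,0],[0,0,-0.121],0]]' |egrep 'pos|contact'
python3 -m pendant '[[[0,0,0],[0,0,-0.119],0],[[0,0,0],[0,0,0],0],[[0,0,0],[0,0,0],0]]' |egrep 'pos|contact'
python3 - <<'E'
from h import *
st(0.014,0.13,0.06)
cr=lambda a:np.array(a)/4.8+[145,200]-0.4
print(tojig(ray('top',cr([(205,125),(208,208),(472,105),(472,192)]),0.039)))
E
```

```text
tool_pos: [0.5049, 0.3548, 0.1014]
contact_force: [0.1, -0.5, 0.0]
tool_pos: [0.5048, 0.3553, 0.1015]
contact_force: [-0.1, -1.1, 0.0]
t 10.55 jig [-0.0133  0.1442] z 0.1015 yawerr 1.5653 tilt [-0.0003 -0.0004] F [-0.06 -1.1   0.01] op 0.0003 grip 0.0
tool mm [-14.1  27.4  41.5]
[[ 0.03398034  0.08284914]
 [-0.00509706  0.08257576]
 [ 0.03675402 -0.04223293]
 [-0.00413071 -0.04065957]]
```

```bash
python3 -m pendant '[[[-5,14,0],[0,0,-0.005],0],[[-5,13,0],[0,0,0],0],[[-5,0,20],[0,0,0],0],[[-2,0,20],[0,0,0],0],[[0,0,20],[0,0,0],0],[[0,0,14],[0,0,0],0],[[0,0,8],[0,0,0],0],[[0,0,3],[0,0,0],0],[[0,0,0],[0,0,0],0],[[0,0,0],[0,0,0],0]]' |egrep 'pos|contact'
python3 - <<'E'
from h import *
st(0.014,0.105,0.015)
s=optics.get_image('side')[:,:,::-1]
cv2.imwrite('pics/s4.png',cv2.resize(s[220:400,165:310],None,fx=3.3,fy=3.3,interpolation=cv2.INTER_CUBIC))
E
```

```text
tool_pos: [0.5336, 0.3414, 0.0177]
contact_force: [0.4, 0.1, -0.6]
t 11.38 jig [0.0146 0.1288] z 0.0177 yawerr 1.5747 tilt [0.0014 0.0007] F [ 0.38  0.13 -0.63] op 0.0002 grip 0.0
tool mm [-23.8  -0.7   2.7]
```

View pics/s4.png

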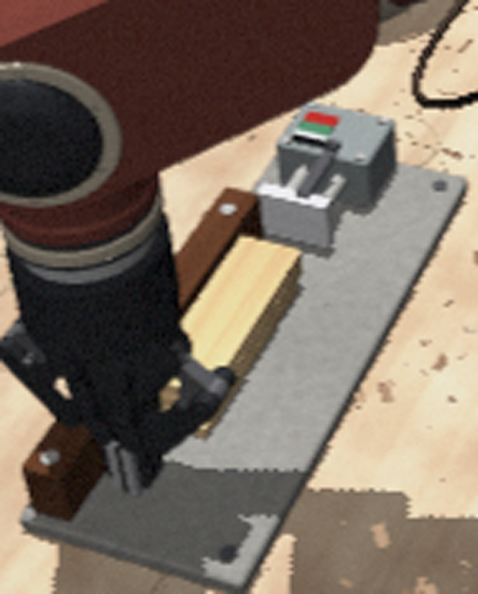

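The fingers are behind the stack's +y end and clear of the fence, and the stack is straight. Lower 3 mm, then push.

```bash
python3 -m pendant '[[[-6,0,1.5],[0,0,0],0],[[-6,0,1],[0,0,0],0],[[-5,0,0],[0,0,0],0],[[-4,0,0],[0,0,0],0],[[-3,0,0],[0,0,0],0],[[-3,0,0],[0,0,0],0],[[-3,0,0],[0,0,0],0],[[-3,0,0],[0,0,0],0],[[-3,0,0],[0,0,0],0],[[-3,0,0],[0,0,0],0],[[0,0,0],[0,0,0],0]]' |egrep 'pos|contact'
python3 -c "
from h import *
st(0.014,0.061,0.015)"
```

```text
tool_pos: [0.5351, 0.3016, 0.0143]
contact_force: [0.2, 0.2, 0.9]
t 12.35 jig [0.0139 0.089 ] z 0.0143 yawerr 1.5745 tilt [ 0.0001 -0.0003] F [0.23 0.15 0.95] op -0.0002 grip 0.0
tool mm [-28.   -0.   -0.7]
```

```bash
python3 -m pendant '[[[-3,0,0],[0,0,0],0],[[-3,0,0],[0,0,0],0],[[-3,0,0],[0,0,0],0],[[-3,0,0],[0,0,0],0],[[-3,0,0],[0,0,0],0],[[-3,0,0],[0,0,0],0],[[-3,0,0],[0,0,0],0],[[-2,0,0],[0,0,0],0],[[-1,0,0],[0,0,0],0],[[0,0,0],[0,0,0],0],[[0,0,0],[0,0,0],0]]' |egrep 'pos|contact'
python3 - <<'E'
from h import *
st(0.014,0.061,0.015)
t=optics.get_image('top')[:,:,::-1]
cv2.imwrite('pics/t5.png',cv2.resize(t[200:280,145:310],None,fx=4.8,fy=4.8,interpolation=cv2.INTER_CUBIC))
E
```

```text
tool_pos: [0.5365, 0.2779, 0.0142]
contact_force: [-1.3, 0.8, 0.4]
t 13.27 jig [0.0139 0.0652] z 0.0142 yawerr 1.5749 tilt [-0.     -0.0006] F [-1.32  0.78  0.39] op -0.0004 grip 0.0
tool mm [-4.2  0.1 -0.8]
```

View pics/t5.png

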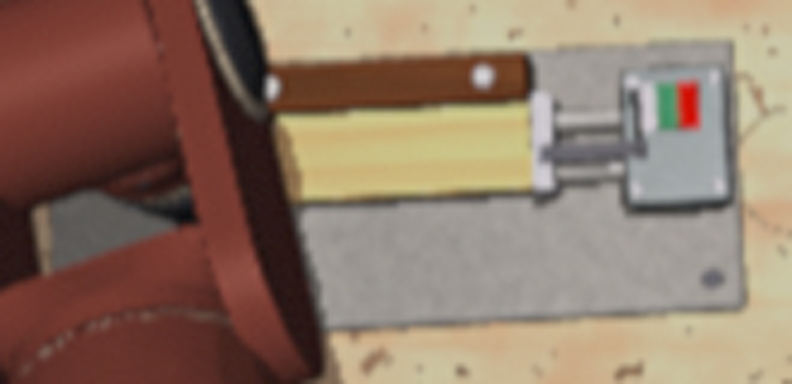

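The stack is on the stop and flush along the fence, and the stop has just begun to move (left edge px 527→533). Pressing on.

```bash
python3 -m pendant '[[[-2,0,0],[0,0,0],0],[[-2,0,0],[0,0,0],0],[[-2,0,0],[0,0,0],0],[[-2,0,0],[0,0,0],0],[[-1,0,0],[0,0,0],0],[[0,0,0],[0,0,0],0],[[0,0,0],[0,0,0],0],[[0,0,0],[0,0,0],0]]' |egrep 'pos|contact'
python3 - <<'E'
from h import *
st(0.014,0.055,0.015)
t=optics.get_image('top')[:,:,::-1]; s=optics.get_image('side')[:,:,::-1]
a=cv2.resize(t[205:250,200:300],None,fx=7,fy=7,interpolation=cv2.INTER_CUBIC)
b=cv2.resize(s[245:295,235:290],None,fx=5,fy=5,interpolation=cv2.INTER_CUBIC)
c=np.zeros((a.shape[0]+b.shape[0],700,3),np.uint8);c[:a.shape[0]]=a;c[a.shape[0]:,:b.shape[1]]=b
cv2.imwrite('pics/t6.png',c)
E
```

```text
tool_pos: [0.5369, 0.2693, 0.0142]
contact_force: [-0.4, 2.0, -0.6]
t 13.98 jig [0.0139 0.0566] z 0.0142 yawerr 1.5748 tilt [-0.0001  0.0002] F [-0.42  1.95 -0.64] op 0.0003 grip 1.3
tool mm [-1.6  0.1 -0.8]
```

View pics/t6.png

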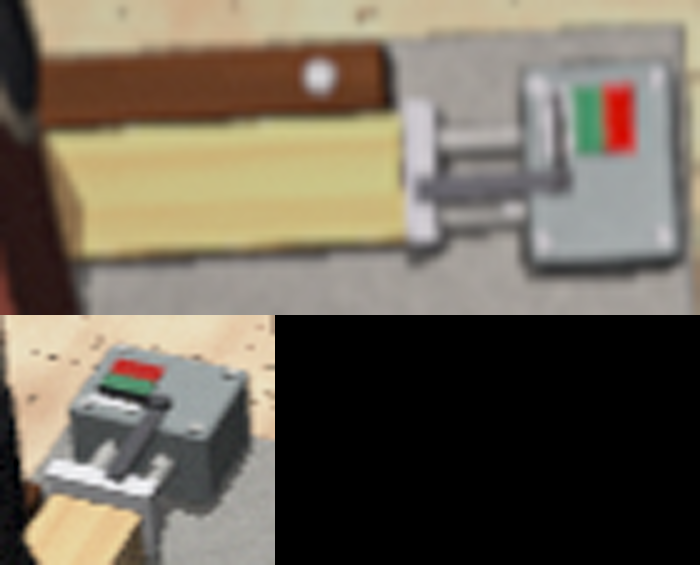

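The pointer (px 558) is still in the white, at about 5 mm by colour-band scale (29.5 px per 10 mm, green 575–604). Another 9 mm is needed.

```bash
python3 -m pendant '[[[-2,0,0],[0,0,0],0],[[-2,0,0],[0,0,0],0],[[-2,0,0],[0,0,0],0],[[-2,0,0],[0,0,0],0],[[-1,0,0],[0,0,0],0],[[-1,0,0],[0,0,0],0],[[0,0,0],[0,0,0],0],[[0,0,0],[0,0,0],0],[[0,0,0],[0,0,0],0]]' |egrep 'pos|contact'
python3 - <<'E'
from h import *
st(0.014,0.046,0.015)
F=[]
t=optics.get_image('top')[:,:,::-1]; s=optics.get_image('side')[:,:,::-1]
for i in range(6):
    F.append(get_obs()['contact_force']);optics.get_image('side')
print(np.mean(F,0).round(2))
a=cv2.resize(t[205:250,200:300],None,fx=7,fy=7,interpolation=cv2.INTER_CUBIC)
b=cv2.resize(s[245:295,235:290],None,fx=5,fy=5,interpolation=cv2.INTER_CUBIC)
c=np.zeros((a.shape[0]+b.shape[0],700,3),np.uint8);c[:a.shape[0]]=a;c[a.shape[0]:,:b.shape[1]]=b
cv2.imwrite('pics/t7.png',c)
E
```

```text
tool_pos: [0.5375, 0.2601, 0.0144]
contact_force: [-1.1, 6.5, -0.7]
t 14.83 jig [0.014  0.0474] z 0.0144 yawerr 1.5745 tilt [-0.      0.0021] F [-1.06  6.5  -0.74] op -0.0002 grip 3.4
tool mm [-1.4  0.  -0.6]
[-1.13  6.53 -0.34]
```

View pics/t7.png

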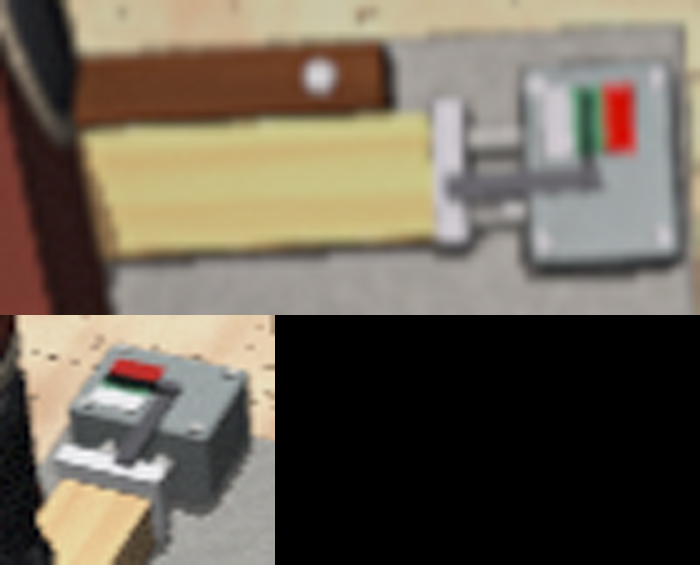

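The pointer is mid-green (px 590, band 575–604), the push is 6.5 N (≈13–14 mm), and the stack is flush on both fence and stop. Holding for over a second, then handing in.

```bash
python3 -m pendant '[[[0,0,0],[0,0,0],0],[[0,0,0],[0,0,0],0],[[0,0,0],[0,0,0],0],[[0,0,0],[0,0,0],0],[[0,0,0],[0,0,0],0],[[0,0,0],[0,0,0],0],[[0,0,0],[0,0,0],0],[[0,0,0],[0,0,0],0],[[0,0,0],[0,0,0],0],[[0,0,0],[0,0,0],0],[[0,0,0],[0,0,0],0],[[0,0,0],[0,0,0],0]]' |egrep 'pos|contact'
python3 -c "
from h import *
st(); print(ctrl.finish_job())"
```

```text
tool_pos: [0.5374, 0.2601, 0.0144]
contact_force: [-0.9, 6.7, -0.8]
t 16.23 jig [0.0139 0.0474] z 0.0144 yawerr 1.5745 tilt [-0.0001  0.0021] F [-0.87  6.71 -0.79] op -0.0002 grip 3.4
the job is handed in; nothing more can be done
None
```

I handed the job in at 16.2 s with the stack flush on fence and stop and the gripper holding a steady push of about 6.7 N, pointer mid-green (about 13–14 mm); the station gave no verdict, and no finger contact with the jig showed in the forces.

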